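# Open the test-stand gate valve by one true turn of its stem nut

### The arm

A 7-joint arm with a two-finger parallel gripper is mounted at the origin on the work surface. World frame = base frame: x ahead of the robot, y to its left, z up, the work surface at z = 0. Lengths are in mm, angles in rad, forces in N, time in s.
With the tool pointing down it reaches from about 425 to 975 mm from the base axis. Payload 16.7 kg.
Tool frame: the origin (TCP) lies midway between the tips of the shut fingers; the grasp point (between the pads) lies 19 mm behind it; z points along the fingers, x is the direction in which the jaws open and shut, and the axes are right-handed (so a half turn about z gives the same grasp; the last joint's range is limited). The gripper opens to 85 mm and grips with 20 to 120 N. Pads are 22 mm wide; open, the fingers measure 114 mm over their backs; the gripper's body (76 mm by 85 mm) begins 54 mm behind the grasp point. The pads swing forward as they close: fully open they stand 13 mm farther back than shut.
Start: joints at [1, 0.426, 0.074, 1.606, -0.034, 1.111, -0.067], TCP at [275.697, -616.09, 231.302] pointing down, gripper open.
Joint ranges: [-2.85, 2.85], [-0.5, 2.14], [-1.23, 1.37], [0.21, 2.46], [-1.02, 4.16], [0.16, 2.05], [-2.73, 2.73]. Speed limits (rad/s): [1.89, 1.89, 2.39, 2.39, 3.01, 3.01, 3.01].

### API

Orientations are given as a unit quaternion [x, y, z, w].
In Python, from workcell import telemetry, snapshot, order gives the robot as it stands.
- The arm moves only by the shell command python3 -m crank 'ROWS' [OPENING] [FORCE]. ROWS is text: rows parted by semicolons, each of 6 numbers parted by spaces: the shift along the tool's x, y, z in m, then the turn, a rotation vector about the tool's x, y, z in degrees. A call has exactly 10 rows; each row is the pose to reach, as a shift and turn from the pose measured when the call began, along the tool's axes at that moment; what a row does not reach only later rows make up. A row lasts 1/10 s, in which the tool goes at most 50 mm and 8.59 degrees, less where a joint would pass 70% of its speed; a pose out of reach is approached as far as the arm can. A call with a gripper value outside its range is refused whole. OPENING is the opening, from 0 (shut) to 1 (fully open), set as the call begins (- or left out, the last holds). The fingers move at their own pace and stop on an object; FORCE is the grip in N (left out, the last holds). Time passes only in rows, so rows that repeat a pose let the fingers close, or fill a call up. It gives the time, the measured TCP pose, the force and the opening at its end, in the units of the state.
- telemetry.read_state(): the state, without advancing time (a new reading comes with each control period).
- snapshot(name): name is "scene" or "top" or "wrist"; returns a dict with "frame" (384x512x3 uint8, red, green, blue), "intrinsics" (3x3 intrinsics, pixels), "k1" (the pictures are not rectified: a ray, as slopes to the right and down, at radius r is drawn at 1 + k1 r^2 times it, then the intrinsics apply), "R" (3x3) and "t" (3): a world point X has camera coordinates R X + t. Camera axes: x right, y down, z forward; pixel columns grow to the right and rows downward; lengths in mm; the calibration is good to about 2 mm. A picture is of the moment at which its call begins. There is no depth.
- order.close_job(): hands the job in, once; it reports no verdict.
The state is a dict: "time_s": time; "joint_pos": joint angles; "qd": joint speeds; "joint_efforts": joint torques, N m; "eef_pos": TCP position; "ee_rot": TCP orientation; "ft_force": force on the tool from outside, world axes, zero at the start; "ft_torque": the same for the moment, N m; "finger_gap": opening from 0.0 (shut) to 1.0 (fully open).
Only numpy, scipy, OpenCV 4.12 (cv2) and the standard library are available. Lean on these libraries where they do the work, as an engineer would, in place of code of your own. Each camera call takes 0.05 s, during which the arm holds its last target.

### The job

The gate valve on the bench stand is shut, and its handwheel has a lot of slack before it starts to drive the stem. Turn the handwheel anticlockwise (seen from above; the upright revolving handle on its rim is there for that), take up the slack until you feel the stem bite, then open the valve by exactly one full turn counted from that bite, never going much beyond it, and let go. Work gently: the valve sits on rubber saddles and must not be shoved sideways by more than 3 mm (30 N), so feel the force as you go round, and do not disturb the things lying around the valve.

Things in the scene. Friction and masses are not known exactly. Their poses are not given: they have to be found in the camera images.
- valve: Small grey gate valve with a short flanged pipe, held on rubber saddles on a bolted 150 x 240 mm plate; it yields sideways 1 mm per 10 N. Origin: bench level, on the wheel's axis. Feel of the wheel, pushed round at the handle: slack, an unseen 0.5 to 4.0 rad, takes about 1 N; then the dog bites and the stem nut turns along, at 7 to 11 N all the way. The nut stays where it is left.
- wheel: Dark steel handwheel on the valve, level, 144 mm over the rim. Origin on its vertical axis at the hub's underside, 190 mm above the bench. Own z is up, own x points from the axis to the handle. Rim: 14 mm bar, centred 12 mm above the origin; hub 34 mm across, top 22 mm above the origin; three 10 mm spokes, one under the handle. Anticlockwise from above opens.
- handle_top (a point): Centre of the top of the upright black round handle on the rim, 22 mm thick, 56 mm tall, 65 mm from the wheel's axis, top 76 mm above the wheel's origin (266 mm above the bench); some 50 mm stand free above the rim. It revolves freely on its own pin: it can be held firmly and carried round the circle without turning the hand.
- stem_top (a point): Top centre of the 12 mm steel stem seen in the middle of the hub, 221 mm above the bench when shut (9 mm above the hub). It rises only 1 mm per full turn of the wheel after the bite and does not rotate: too little to measure, so count the turn on the wheel.
- carton: Bystander: closed cardboard carton 120 x 90 x 50 mm, to the right of the valve (-y). Origin at the centre of its underside.
- spanner: Bystander: flat steel spanner lying on the bench, left of the valve on the robot's side. Origin at the middle of its underside.
- gauge: Bystander: round dial gauge lying face up, 64 mm across and 25 mm high, with a brass stub, left of the valve (+y). Origin at the centre of its underside.

How it is judged:
By the outcome, as a careful person would: the job done as asked, in the order asked, and still so for the second after the job is handed in, with the robot touching nothing.
It also fails if it takes over 70 s, if anything falls off the work surface, if the arm or the gripper's body presses on something with over 40 N, if the wrist force passes 120 N, or if a joint passes its speed limit or range.

## Working session

There is one attempt and no reset: what is moved stays moved. The work goes in short steps, Python scripts to look and compute and a shell command to move; the robot and the scene stay as the last step left them, time stands still between calls to the robot, and variables do not carry over. Pictures are saved under pics/ and viewed, and the job is handed in when it is done.

```bash
ls; mkdir -p pics; python3 - <<'E'
from workcell import telemetry, snapshot, order
import cv2
print(telemetry.read_state())
for n in ("scene","top","wrist"):
    s=snapshot(n); cv2.imwrite(f"pics/a_{n}.png",s["frame"][:,:,::-1]); print(n,s["intrinsics"].tolist(),s["k1"],s["R"].tolist(),s["t"].tolist())
E
```

```text
pics
{'time_s': 0.0, 'joint_pos': array([ 1.00049757,  0.42672855,  0.07383869,  1.60660711, -0.03407822,
        1.11077324, -0.06709691]), 'qd': array([-0.00057752,  0.00022541,  0.00220309, -0.00176062,  0.00257067,
        0.00043772,  0.00054062]), 'joint_efforts': array([ 8.57505038e-04, -9.49802399e+01,  3.76142800e+00, -4.63509607e+01,
        1.92252308e-02,  1.01552415e-02,  1.06817738e-04]), 'eef_pos': array([ 275.54272289, -615.76232662,  230.61248315]), 'ee_rot': array([ 8.39190681e-01, -5.43836929e-01, -5.54891503e-04, -2.95616482e-04]), 'ft_force': array([-0.25903343, -0.20527232, -0.00808025]), 'ft_torque': array([-0.03855859,  0.06073411,  0.01037309]), 'finger_gap': 0.999748142540088}
scene [[385.8156595553016, 0.0, 256.11956364925095], [0.0, 385.8156595553016, 182.2113160657069], [0.0, 0.0, 1.0]] -0.07444046900921691 [[-0.2732582891521708, 0.9618347583965005, 0.014276027107512895], [0.7231081270536313, 0.21517786898572747, -0.6563635587749758], [-0.634385170065173, -0.16903367190919966, -0.7543096670216248]] [149.4464870827549, -280.42120045043185, 1445.5250739802923]
top [[495.1693720416918, 0.0, 265.1006143075629], [0.0, 495.1693720416918, 192.02347504283733], [0.0, 0.0, 1.0]] -0.1873068754708688 [[0.012236897060734813, -0.9998626932639704, -0.011173762537504333], [-0.9802264988386221, -0.009787930790784273, -0.19763655376830466], [0.19750004892379688, 0.013371276294893151, -0.9802116810390213]] [2.3689060012423786, 563.9706049116937, 1495.8596523689782]
wrist [[315.9675804406727, 0.0, 258.7330953473299], [0.0, 315.9675804406727, 189.71864285700636], [0.0, 0.0, 1.0]] -0.016638270692286294 [[0.40821411901194193, -0.9128853450483831, -0.001256914953360486], [-0.8723600709026023, -0.3904974144059674, 0.2941082726430219], [-0.2689779539927243, -0.11896266699326301, -0.9557712823305266]] [-673.7549041908503, -39.176883347986816, 380.2944502872798]
```

View pics/a_scene.png

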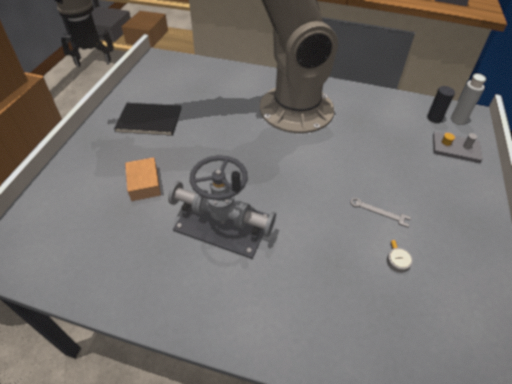

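View pics/a_top.png

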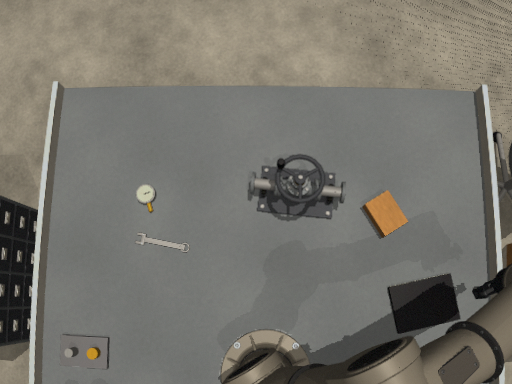

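View pics/a_wrist.png

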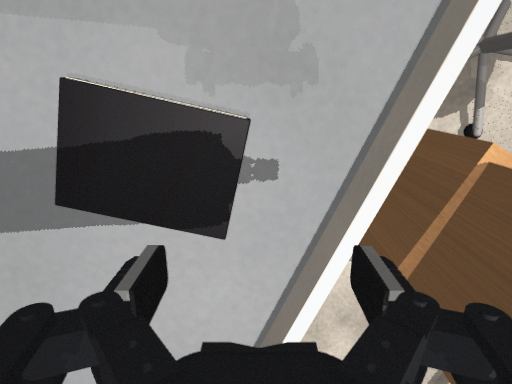

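Scene: wheel at about (218,178), with the black handle at about (237,181). Top: wheel at about (300,178), handle at about (281,162), i.e. ahead and left of the axis. The carton, spanner and gauge are well clear of it. I'll zoom in for the details.

```bash
cat > h.py <<'E'
import numpy as np, cv2
def ray(s,u,v):
    K=np.array(s["intrinsics"]);R=np.array(s["R"]);t=np.array(s["t"])
    # k1 on slopes
    D=np.array([s["k1"],0,0,0,0.])
    p=cv2.undistortPoints(np.array([[[u,v]]],float),K,D)[0,0]
    d=R.T@np.array([p[0],p[1],1]); o=-R.T@t
    return o,d/np.linalg.norm(d)
def onz(s,u,v,z):
    o,d=ray(s,u,v); return o+d*(z-o[2])/d[2]
def tri(rs):
    A=np.zeros((3,3));b=np.zeros(3)
    for o,d in rs:
        P=np.eye(3)-np.outer(d,d);A+=P;b+=P@o
    X=np.linalg.solve(A,b)
    return X,[np.linalg.norm((np.eye(3)-np.outer(d,d))@(X-o)) for o,d in rs]
def proj(s,X):
    K=np.array(s["intrinsics"]);R=np.array(s["R"]);t=np.array(s["t"])
    c=R@np.array(X)+t;return cv2.projectPoints(c.reshape(1,1,3),np.zeros(3),np.zeros(3),K,np.array([s["k1"],0,0,0,0.]))[0].ravel()
E
python3 - <<'E'
import cv2
a=cv2.imread("pics/a_scene.png")[140:270,160:290];b=cv2.imread("pics/a_top.png")[140:230,240:355]
cv2.imwrite("pics/b_scene.png",cv2.resize(a,None,fx=4.5,fy=4.5,interpolation=cv2.INTER_CUBIC))
cv2.imwrite("pics/b_top.png",cv2.resize(b,None,fx=6,fy=6,interpolation=cv2.INTER_CUBIC))
E
```

```text
(no output)
```

View pics/b_scene.png

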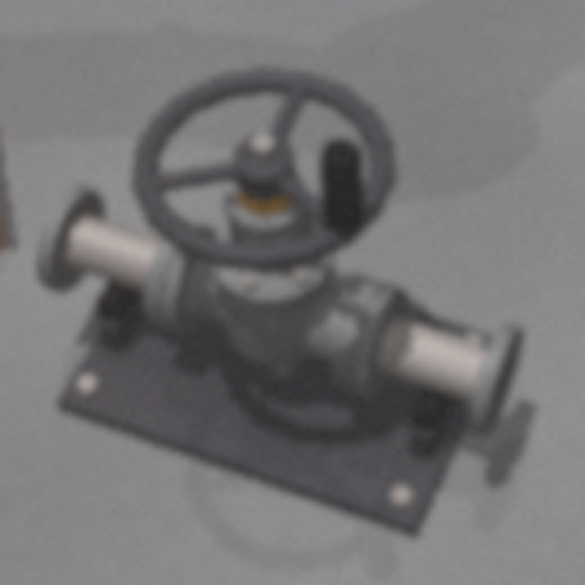

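View pics/b_top.png

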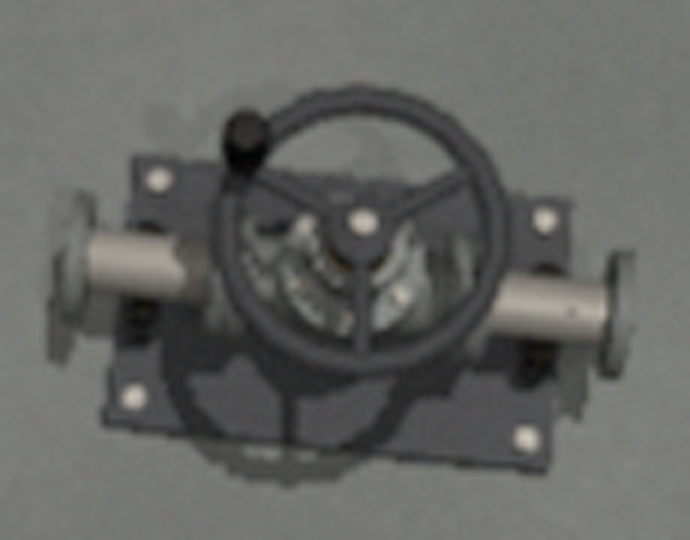

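The crops show: stem top at scene (218,171) and top view (300,176.5); handle top at scene (236,173) and top view (280.5,162). Next I'll refine the stem with blobs and triangulate.

```bash
python3 - <<'E'
from h import *
from workcell import snapshot
S=snapshot("scene");T=snapshot("top")
def blob(s,u,v,r,bright):
    g=cv2.cvtColor(s["frame"],cv2.COLOR_RGB2GRAY).astype(float)
    ys,xs=np.mgrid[v-r:v+r+1,u-r:u+r+1]; p=g[v-r:v+r+1,u-r:u+r+1]
    w=np.clip(p-bright,0,None); return (w*xs).sum()/w.sum(),(w*ys).sum()/w.sum()
a=blob(S,218,171,3,140);b=blob(T,300,176,3,140)
print(a,b,tri([ray(S,*a),ray(T,*b)]))
for n,s,c in(("s",S,(236,180)),("t",T,(281,164))):
    g=cv2.cvtColor(s["frame"],cv2.COLOR_RGB2GRAY);m=(g<45).astype(np.uint8)
    k,l,st,ce=cv2.connectedComponentsWithStats(m)
    for i in range(1,k):
        if np.hypot(*(ce[i]-c))<12: print(n,st[i],ce[i])
h=tri([ray(S,235.9,173.0),ray(T,280.5,161.6)]);print(h)
print(onz(S,*a,221),onz(T,*b,221),onz(S,235.9,173,266),onz(T,280.5,161.6,266))
E
```

```text
(np.float64(217.80597014925374), np.float64(170.8955223880597)) (np.float64(300.0693069306931), np.float64(176.59405940594058)) (array([576.29399155, -91.28528507, 219.36008118]), [np.float64(0.28232843244443584), np.float64(0.2823284324443471)])
s [233 176   7  15  86] [235.75581395 183.54651163]
t [277 159   8  13  66] [280.27272727 165.3030303 ]
(array([607.74925644, -34.67958629, 262.61637058]), [np.float64(0.747153426093873), np.float64(0.7471534260938326)])
[577.64555835 -90.39992627 221.        ] [575.99344439 -91.46096536 221.        ] [610.53596688 -32.91130328 266.        ] [607.04659471 -35.34254526 266.        ]
```

Axis at about (576.5,-91), handle at about (609,-35): a radius of 65 mm, as the text says. Moving over now, raising the tool and turning it so that tool x lines up with world x.

```bash
python3 -m crank '-0.010 -0.012 -0.012 0 0 -2; -0.030 -0.037 -0.036 0 0 -5; -0.052 -0.066 -0.062 0 0 -9; -0.077 -0.100 -0.090 0 0 -13; -0.102 -0.134 -0.110 0 0 -17; -0.128 -0.170 -0.120 0 0 -21; -0.154 -0.206 -0.120 0 0 -25; -0.178 -0.240 -0.120 0 0 -29; -0.195 -0.264 -0.120 0 0 -33; -0.200 -0.270 -0.120 0 0 -33' 1
```

```text
time_s: 1.25
eef_pos: [442.3, -319.7, 351.7]
ee_rot: [0.96, -0.279, 0.0, -0.0]
ft_force: [-0.7, -0.3, 0.2]
finger_gap: 1.001
```

```bash
python3 -m crank '-0.001 -0.015 0 0 0 -2; -0.002 -0.045 0 0 0 -5; -0.004 -0.085 0 0 0 -9; -0.006 -0.127 0 0 0 -13.5; -0.008 -0.170 0 0 0 -18; -0.010 -0.213 0 0 0 -22.5; -0.012 -0.255 0 0 0 -27; -0.013 -0.290 0 0 0 -30; -0.014 -0.312 0 0 0 -32.4; -0.014 -0.317 0 0 0 -32.4' 1
python3 - <<'E'
from workcell import telemetry, snapshot
import cv2
s=snapshot("wrist");cv2.imwrite("pics/c1.png",s["frame"][:,:,::-1])
import pickle;pickle.dump(s,open("w1.pkl","wb"))
st=telemetry.read_state();print(st["eef_pos"],st["ee_rot"],st["joint_pos"],-s["R"].T@s["t"])
E
```

```text
time_s: 2.25
eef_pos: [601.1, -42.5, 351.6]
ee_rot: [1.0, 0.002, 0.0, -0.001]
ft_force: [-0.0, -0.5, -0.4]
finger_gap: 1.0
[600.88269665 -43.44828172 351.59299114] [ 9.99999471e-01  9.04940331e-04  1.92470220e-05 -4.88807579e-04] [ 0.32424691  0.25580022 -0.44135314  1.59704512  0.11098526  1.31372601
 -0.13096604] [599.92004689  32.44017142 495.17489183]
```

View pics/c1.png

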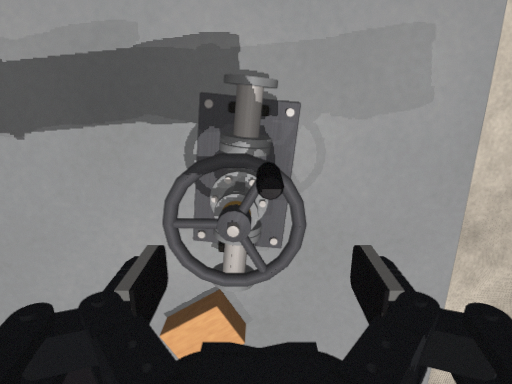

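The wrist view shows the stem top at about (233,231) and the handle at about (269,182), its top face being the lower dark end. I'll zoom in.

```bash
python3 - <<'E'
import cv2,numpy as np
a=cv2.imread("pics/c1.png")[150:250,200:310]
a=np.clip(a.astype(float)*1.8,0,255).astype(np.uint8)
cv2.imwrite("pics/c2.png",cv2.resize(a,None,fx=6,fy=6,interpolation=cv2.INTER_CUBIC))
E
```

```text
(no output)
```

View pics/c2.png

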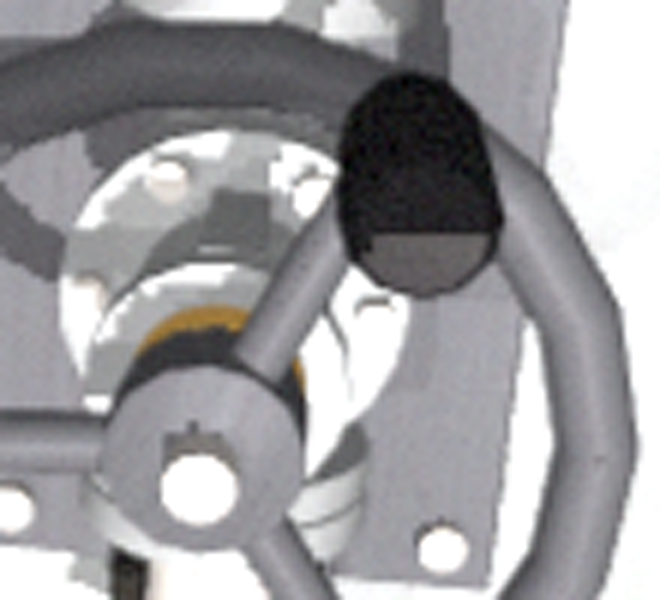

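```bash
python3 - <<'E'
from h import *
import pickle
from workcell import snapshot
W=pickle.load(open("w1.pkl","rb"));S=snapshot("scene");T=snapshot("top")
for z in(219.4,221):print("stem",onz(W,232.75,230.9,z))
for z in(262.6,266):print("handle",onz(W,269.9,186.6,z))
c=onz(W,269.9,186.6,266)
P=np.array([proj(W,c+[11*np.cos(a),11*np.sin(a),0]) for a in np.linspace(0,6.28,40)])
print(P.min(0),P.max(0),((P.min(0)+.4-[200,150])*6,(P.max(0)+.4-[200,150])*6))
print(tri([ray(S,217.8,170.9),ray(T,300.07,176.6),ray(W,232.75,230.9)]))
print(tri([ray(S,235.9,173.0),ray(T,280.5,161.6),ray(W,269.9,186.6)]))
E
```

```text
stem [575.61191925 -92.89599932 219.4       ]
stem [575.75295095 -92.16881973 221.        ]
handle [608.66910034 -36.09677537 262.6       ]
handle [608.54119839 -35.09483738 266.        ]
[255.39650542 172.46512318] [284.44403304 200.35370592] (array([334.77903254, 137.19073909]), array([509.06419821, 304.5222355 ]))
(array([576.07595201, -91.67770157, 219.84323417]), [np.float64(0.8417946303193276), np.float64(0.22425370689270813), np.float64(1.0045074040438715)])
(array([608.1293013 , -35.02641326, 263.16041111]), [np.float64(1.2270693468545455), np.float64(0.48407824695103185), np.float64(1.0065681761550043)])
```

```bash
python3 -m crank '0.004 -0.004 0.010 0 0 0; 0.0075 -0.008 0.025 0 0 0; 0.0075 -0.008 0.042 0 0 0; 0.0075 -0.008 0.060 0 0 0; 0.0075 -0.008 0.078 0 0 0; 0.0075 -0.008 0.094 0 0 0; 0.0075 -0.008 0.108 0 0 0; 0.0075 -0.008 0.119 0 0 0; 0.0075 -0.008 0.126 0 0 0; 0.0075 -0.008 0.1265 0 0 0' 1
python3 - <<'E'
from workcell import telemetry, snapshot
import cv2
s=snapshot("wrist");cv2.imwrite("pics/d1.png",s["frame"][:,:,::-1])
import pickle;pickle.dump(s,open("w2.pkl","wb"))
st=telemetry.read_state();print(st["eef_pos"],st["ee_rot"],st["ft_force"])
E
```

```text
time_s: 3.4
eef_pos: [607.3, -37.9, 224.3]
ee_rot: [1.0, -0.001, -0.001, -0.0]
ft_force: [0.4, -0.2, -0.2]
finger_gap: 1.0
[607.59464165 -37.89137792 224.9969065 ] [ 9.99999631e-01 -8.42728379e-04 -1.53414392e-04 -6.23712534e-05] [ 1.05805312  0.16033649 -0.00237936]
```

View pics/d1.png

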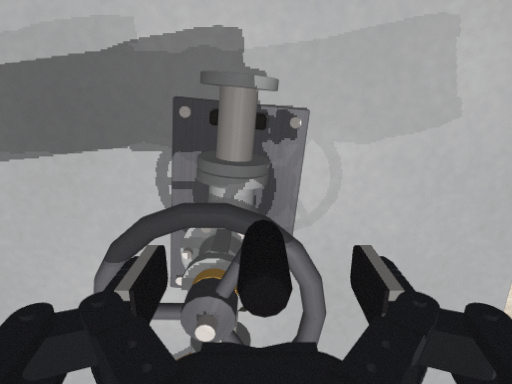

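The wrist view shows the handle between the open pads: its top disc is centred near (265,291) and the jaw middle is at about u=259. Checking this by ray.

```bash
python3 - <<'E'
from h import *
import pickle
from workcell import telemetry
W=pickle.load(open("w2.pkl","rb"));W1=pickle.load(open("w1.pkl","rb"))
a=cv2.imread("pics/d1.png")[210:350,170:310]
a=np.clip(a.astype(float)*2.2,0,255).astype(np.uint8)
cv2.imwrite("pics/d2.png",cv2.resize(a,None,fx=4,fy=4,interpolation=cv2.INTER_CUBIC))
for z in (262,266):
  P=np.array([proj(W,np.array([608.4,-35.4,z])+[11*np.cos(t),11*np.sin(t),0]) for t in np.linspace(0,6.28,60)])
  print(P.min(0),P.max(0))
print(proj(W,[576,-91.7,221]), [telemetry.read_state()["eef_pos"] for _ in range(2)])
E
```

```text
[235.44829239 263.38156109] [292.12400731 312.21912187]
[234.68372682 269.02304114] [293.17490639 319.06296096]
[205.28589063 331.29689031] [array([607.59464165, -37.89137792, 224.9969065 ]), array([607.59464165, -37.89137792, 224.9969065 ])]
```

View pics/d2.png

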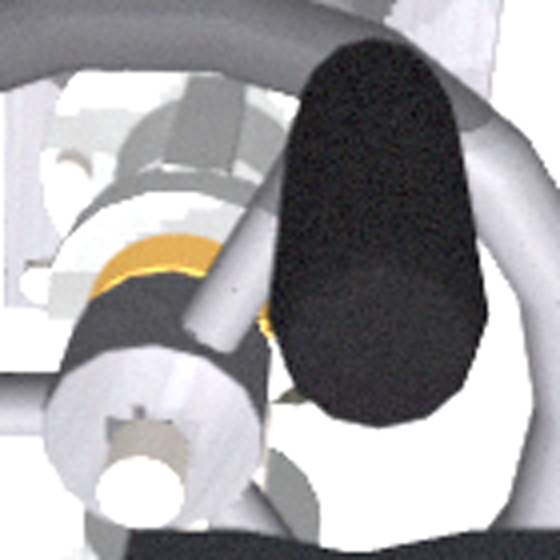

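```bash
python3 -m crank '0.0005 -0.0015 0 0 0 0; 0.001 -0.003 0 0 0 0; 0.001 -0.003 0 0 0 0; 0.001 -0.003 0 0 0 0; 0.001 -0.003 0 0 0 0; 0.001 -0.003 0 0 0 0; 0.001 -0.003 0 0 0 0; 0.001 -0.003 0 0 0 0; 0.001 -0.003 0 0 0 0; 0.001 -0.003 0 0 0 0' 0 40
```

```text
time_s: 4.45
eef_pos: [608.8, -34.8, 225.2]
ee_rot: [1.0, -0.001, 0.0, -0.0]
ft_force: [0.7, 1.2, 3.8]
finger_gap: 0.245
```

Gripped, with a gap of about 21 mm and low forces. A small helper will work out the arc offsets; the first step is 25°, inside the guaranteed slack.

```bash
cat > arc.py <<'E'
import sys,numpy as np
from workcell import telemetry
from scipy.spatial.transform import Rotation as Ro
def rep(step,c=(576.0,-91.7),R=65.0,n=10,pr=True):
    s=telemetry.read_state();p=s["eef_pos"];M=Ro.from_quat(s["ee_rot"]).as_matrix()
    r=p[:2]-c;a=np.arctan2(r[1],r[0]);f=s["ft_force"]
    er=np.array([np.cos(a),np.sin(a)]);et=np.array([-er[1],er[0]])
    print("t %.2f ang %.2f R %.2f z %.1f yaw %.2f Fr %.1f Ft %.1f Fz %.1f"%(s["time_s"],np.degrees(a),np.hypot(*r),p[2],np.degrees(np.arctan2(M[1,0],M[0,0])),f[:2]@er,f[:2]@et,f[2]))
    out=[]
    for k in range(1,n+1):
        b=a+np.radians(step)*k/n
        t=np.array([c[0]+R*np.cos(b),c[1]+R*np.sin(b),225.0])-p
        if k<n: t[:2]-= (R-np.hypot(*r))*0
        d=M.T@t/1000;out.append("%.4f %.4f %.4f 0 0 0"%tuple(d))
    print("; ".join(out))
if __name__=="__main__":
    rep(float(sys.argv[1]),*( [tuple(map(float,sys.argv[2:4]))] if len(sys.argv)>3 else []))
E
python3 arc.py 25
```

```text
t 4.45 ang 60.08 R 65.67 z 225.2 yaw -0.09 Fr 1.3 Ft 0.0 Fz 3.8
-0.0028 -0.0008 0.0002 0 0 0; -0.0054 -0.0020 0.0002 0 0 0; -0.0080 -0.0032 0.0002 0 0 0; -0.0106 -0.0042 0.0002 0 0 0; -0.0133 -0.0051 0.0002 0 0 0; -0.0160 -0.0059 0.0002 0 0 0; -0.0188 -0.0065 0.0002 0 0 0; -0.0216 -0.0071 0.0002 0 0 0; -0.0244 -0.0075 0.0002 0 0 0; -0.0272 -0.0078 0.0002 0 0 0
```

```bash
python3 -m crank '-0.0025 -0.001 0 0 0 0; -0.005 -0.002 0 0 0 0; -0.008 -0.003 0 0 0 0; -0.0105 -0.004 0 0 0 0; -0.013 -0.005 0 0 0 0; -0.016 -0.006 0 0 0 0; -0.019 -0.0065 0 0 0 0; -0.0215 -0.007 0 0 0 0; -0.0245 -0.0075 0 0 0 0; -0.027 -0.008 0 0 0 0' - ; python3 arc.py 10
```

```text
time_s: 5.45
eef_pos: [581.4, -26.7, 225.1]
ee_rot: [1.0, -0.001, -0.0, -0.0]
ft_force: [2.0, 3.3, 3.9]
finger_gap: 0.244
t 5.45 ang 85.23 R 65.21 z 225.1 yaw -0.09 Fr 3.4 Ft -1.7 Fz 3.9
-0.0011 0.0001 0.0001 0 0 0; -0.0023 0.0001 0.0001 0 0 0; -0.0034 0.0000 0.0001 0 0 0; -0.0045 -0.0000 0.0001 0 0 0; -0.0057 -0.0000 0.0001 0 0 0; -0.0068 0.0000 0.0001 0 0 0; -0.0080 0.0000 0.0001 0 0 0; -0.0091 0.0001 0.0001 0 0 0; -0.0102 0.0002 0.0001 0 0 0; -0.0113 0.0003 0.0001 0 0 0
```

Ft = -1.7 N and Fr is small: still in the slack. Continuing in 10° steps.

```bash
python3 -m crank '-0.001 0 0 0 0 0; -0.0025 0 0 0 0 0; -0.0035 0 0 0 0 0; -0.0045 0 0 0 0 0; -0.0055 0 0 0 0 0; -0.007 0 0 0 0 0; -0.008 0 0 0 0 0; -0.009 0 0 0 0 0; -0.010 0 0 0 0 0; -0.0115 0 0 0 0 0'; python3 arc.py 10 576 -91.4
```

```text
time_s: 6.45
eef_pos: [569.8, -26.8, 225.1]
ee_rot: [1.0, -0.001, -0.0, -0.0]
ft_force: [0.2, 3.9, 3.5]
finger_gap: 0.246
t 6.45 ang 95.48 R 64.88 z 225.1 yaw -0.10 Fr 3.9 Ft -0.6 Fz 3.5
-0.0011 -0.0000 0.0001 0 0 0; -0.0023 0.0001 0.0001 0 0 0; -0.0034 0.0003 0.0001 0 0 0; -0.0045 0.0005 0.0001 0 0 0; -0.0056 0.0007 0.0001 0 0 0; -0.0067 0.0009 0.0001 0 0 0; -0.0078 0.0011 0.0001 0 0 0; -0.0090 0.0014 0.0001 0 0 0; -0.0101 0.0017 0.0001 0 0 0; -0.0111 0.0020 0.0001 0 0 0
```

```bash
python3 -m crank '-0.001 0 0 0 0 0; -0.0025 0 0 0 0 0; -0.0035 0 0 0 0 0; -0.0045 0 0 0 0 0; -0.0055 0.0005 0 0 0 0; -0.0065 0.001 0 0 0 0; -0.008 0.001 0 0 0 0; -0.009 0.0012 0 0 0 0; -0.010 0.0015 0 0 0 0; -0.011 0.0018 0 0 0 0'; python3 arc.py 10 576 -91.2
```

```text
time_s: 7.45
eef_pos: [558.7, -28.6, 225.1]
ee_rot: [1.0, -0.001, -0.0, -0.0]
ft_force: [0.0, 1.7, 3.4]
finger_gap: 0.243
t 7.45 ang 105.43 R 64.90 z 225.1 yaw -0.10 Fr 1.6 Ft -0.5 Fz 3.4
-0.0011 0.0002 0.0001 0 0 0; -0.0022 0.0005 0.0001 0 0 0; -0.0033 0.0009 0.0001 0 0 0; -0.0044 0.0013 0.0001 0 0 0; -0.0054 0.0017 0.0001 0 0 0; -0.0065 0.0021 0.0001 0 0 0; -0.0075 0.0025 0.0001 0 0 0; -0.0086 0.0029 0.0001 0 0 0; -0.0096 0.0034 0.0001 0 0 0; -0.0106 0.0039 0.0001 0 0 0
```

```bash
python3 -m crank '-0.001 0 0 0 0 0; -0.002 0.0005 0 0 0 0; -0.0035 0.001 0 0 0 0; -0.0045 0.0013 0 0 0 0; -0.0055 0.0017 0 0 0 0; -0.0065 0.002 0 0 0 0; -0.0075 0.0025 0 0 0 0; -0.0085 0.003 0 0 0 0; -0.0095 0.0034 0 0 0 0; -0.0105 0.004 0 0 0 0'; python3 arc.py 10 576 -91.2
```

```text
time_s: 8.45
eef_pos: [548.1, -32.7, 225.1]
ee_rot: [1.0, -0.001, -0.0, -0.0]
ft_force: [0.6, 1.2, 2.3]
finger_gap: 0.241
t 8.45 ang 115.44 R 64.83 z 225.1 yaw -0.10 Fr 0.8 Ft -1.0 Fz 2.3
-0.0011 0.0003 0.0001 0 0 0; -0.0021 0.0009 0.0001 0 0 0; -0.0031 0.0014 0.0001 0 0 0; -0.0041 0.0019 0.0001 0 0 0; -0.0051 0.0025 0.0001 0 0 0; -0.0060 0.0031 0.0001 0 0 0; -0.0070 0.0037 0.0001 0 0 0; -0.0080 0.0043 0.0001 0 0 0; -0.0089 0.0050 0.0001 0 0 0; -0.0098 0.0056 0.0001 0 0 0
```

```bash
python3 -m crank '-0.001 0.0004 0 0 0 0; -0.002 0.0009 0 0 0 0; -0.003 0.0014 0 0 0 0; -0.004 0.002 0 0 0 0; -0.005 0.0025 0 0 0 0; -0.006 0.003 0 0 0 0; -0.007 0.0037 0 0 0 0; -0.008 0.0043 0 0 0 0; -0.009 0.005 0 0 0 0; -0.0098 0.0056 0 0 0 0'; python3 arc.py 10 576 -91.2
```

```text
time_s: 9.45
eef_pos: [538.2, -38.4, 225.0]
ee_rot: [1.0, -0.001, -0.0, -0.0]
ft_force: [1.3, 0.4, 2.8]
finger_gap: 0.245
t 9.45 ang 125.56 R 64.96 z 225.0 yaw -0.10 Fr -0.5 Ft -1.3 Fz 2.8
-0.0009 0.0006 0.0000 0 0 0; -0.0018 0.0013 0.0000 0 0 0; -0.0027 0.0020 0.0000 0 0 0; -0.0036 0.0027 0.0000 0 0 0; -0.0045 0.0035 0.0000 0 0 0; -0.0053 0.0042 0.0000 0 0 0; -0.0062 0.0050 0.0000 0 0 0; -0.0070 0.0058 0.0000 0 0 0; -0.0078 0.0065 0.0000 0 0 0; -0.0086 0.0074 0.0000 0 0 0
```

```bash
python3 -m crank '-0.001 0.0006 0 0 0 0; -0.002 0.0013 0 0 0 0; -0.0028 0.002 0 0 0 0; -0.0037 0.0027 0 0 0 0; -0.0045 0.0035 0 0 0 0; -0.0053 0.0042 0 0 0 0; -0.0062 0.005 0 0 0 0; -0.007 0.0058 0 0 0 0; -0.0078 0.0065 0 0 0 0; -0.0086 0.0074 0 0 0 0'; python3 arc.py 10 576 -91.2
```

```text
time_s: 10.45
eef_pos: [530.8, -44.7, 225.4]
ee_rot: [1.0, -0.0, 0.001, -0.001]
ft_force: [8.5, 5.3, -0.9]
finger_gap: 0.245
t 10.45 ang 134.21 R 64.85 z 225.4 yaw -0.05 Fr -2.1 Ft -9.8 Fz -0.9
-0.0009 0.0007 0.0004 0 0 0; -0.0017 0.0015 0.0004 0 0 0; -0.0025 0.0023 0.0004 0 0 0; -0.0032 0.0032 0.0004 0 0 0; -0.0040 0.0040 0.0004 0 0 0; -0.0047 0.0049 0.0004 0 0 0; -0.0054 0.0058 0.0004 0 0 0; -0.0061 0.0067 0.0004 0 0 0; -0.0068 0.0076 0.0004 0 0 0; -0.0075 0.0085 0.0004 0 0 0
```

The stem bit between 125.6° and 134.2° on the TCP: Ft went from about -1 N to -9.8 N. My best bite estimate is about 129.5 ± 4°. Next comes the turn itself, in 30° steps, watching the radial force.

```bash
python3 arc.py 30 576 -91.2
```

```text
t 10.45 ang 134.21 R 64.85 z 225.4 yaw -0.05 Fr -2.1 Ft -9.8 Fz -0.9
-0.0025 0.0023 0.0004 0 0 0; -0.0047 0.0049 0.0004 0 0 0; -0.0068 0.0076 0.0004 0 0 0; -0.0088 0.0103 0.0004 0 0 0; -0.0106 0.0132 0.0004 0 0 0; -0.0123 0.0162 0.0004 0 0 0; -0.0138 0.0192 0.0004 0 0 0; -0.0151 0.0224 0.0004 0 0 0; -0.0163 0.0256 0.0004 0 0 0; -0.0173 0.0288 0.0004 0 0 0
```

```bash
python3 -m crank '-0.0025 0.0023 0 0 0 0; -0.0047 0.0049 0 0 0 0; -0.0068 0.0076 0 0 0 0; -0.0088 0.0103 0 0 0 0; -0.0106 0.0132 0 0 0 0; -0.0123 0.0162 0 0 0 0; -0.0138 0.0192 0 0 0 0; -0.0151 0.0224 0 0 0 0; -0.0163 0.0256 0 0 0 0; -0.0173 0.0288 0 0 0 0'; python3 arc.py 30 576 -91.2
```

```text
time_s: 11.45
eef_pos: [514.0, -72.0, 225.4]
ee_rot: [1.0, 0.0, 0.002, -0.002]
ft_force: [6.0, 8.1, -2.0]
finger_gap: 0.245
t 11.45 ang 162.79 R 64.94 z 225.4 yaw 0.02 Fr -3.3 Ft -9.5 Fz -2.0
-0.0010 0.0033 0.0004 0 0 0; -0.0017 0.0066 0.0004 0 0 0; -0.0023 0.0099 0.0004 0 0 0; -0.0027 0.0133 0.0003 0 0 0; -0.0029 0.0167 0.0003 0 0 0; -0.0030 0.0201 0.0003 0 0 0; -0.0028 0.0235 0.0003 0 0 0; -0.0025 0.0269 0.0003 0 0 0; -0.0020 0.0303 0.0003 0 0 0; -0.0014 0.0336 0.0003 0 0 0
```

```bash
python3 -m crank '-0.001 0.0033 0 0 0 0; -0.0017 0.0066 0 0 0 0; -0.0022 0.0099 0 0 0 0; -0.0026 0.0133 0 0 0 0; -0.0028 0.0167 0 0 0 0; -0.0028 0.020 0 0 0 0; -0.0026 0.0235 0 0 0 0; -0.0023 0.027 0 0 0 0; -0.0018 0.0303 0 0 0 0; -0.0011 0.0336 0 0 0 0'; python3 arc.py 30 576.2 -91.2
```

```text
time_s: 12.45
eef_pos: [512.4, -103.8, 225.0]
ee_rot: [1.0, 0.001, 0.001, -0.003]
ft_force: [-1.1, 9.9, 2.2]
finger_gap: 0.247
t 12.45 ang -168.81 R 65.03 z 225.0 yaw 0.10 Fr -0.8 Ft -9.9 Fz 2.2
0.0008 0.0033 0.0000 0 0 0; 0.0017 0.0066 0.0000 0 0 0; 0.0028 0.0098 -0.0000 0 0 0; 0.0040 0.0130 -0.0000 0 0 0; 0.0054 0.0161 -0.0000 0 0 0; 0.0070 0.0191 -0.0001 0 0 0; 0.0087 0.0220 -0.0001 0 0 0; 0.0106 0.0249 -0.0001 0 0 0; 0.0127 0.0276 -0.0001 0 0 0; 0.0148 0.0302 -0.0001 0 0 0
```

```bash
python3 -m crank '0.0008 0.0033 0 0 0 0; 0.0017 0.0066 0 0 0 0; 0.0028 0.0098 0 0 0 0; 0.004 0.013 0 0 0 0; 0.0054 0.0161 0 0 0 0; 0.007 0.0191 0 0 0 0; 0.0087 0.022 0 0 0 0; 0.0106 0.0249 0 0 0 0; 0.0127 0.0276 0 0 0 0; 0.0148 0.0302 0 0 0 0'; python3 arc.py 30 576.2 -91.2
```

```text
time_s: 13.45
eef_pos: [526.0, -132.8, 224.6]
ee_rot: [1.0, 0.001, -0.0, -0.003]
ft_force: [-7.9, 7.2, 6.9]
finger_gap: 0.242
t 13.45 ang -140.33 R 65.16 z 224.6 yaw 0.15 Fr 1.5 Ft -10.6 Fz 6.9
0.0024 0.0025 -0.0004 0 0 0; 0.0047 0.0049 -0.0005 0 0 0; 0.0072 0.0072 -0.0005 0 0 0; 0.0098 0.0094 -0.0005 0 0 0; 0.0125 0.0115 -0.0005 0 0 0; 0.0154 0.0134 -0.0005 0 0 0; 0.0183 0.0151 -0.0005 0 0 0; 0.0213 0.0167 -0.0006 0 0 0; 0.0244 0.0181 -0.0006 0 0 0; 0.0275 0.0194 -0.0006 0 0 0
```

```bash
python3 -m crank '0.0024 0.0025 -0.0003 0 0 0; 0.0047 0.0049 -0.0005 0 0 0; 0.0072 0.0072 -0.0005 0 0 0; 0.0098 0.0094 -0.0005 0 0 0; 0.0125 0.0115 -0.0005 0 0 0; 0.0154 0.0134 -0.0005 0 0 0; 0.0183 0.0151 -0.0005 0 0 0; 0.0213 0.0167 -0.0005 0 0 0; 0.0244 0.0181 -0.0005 0 0 0; 0.0275 0.0194 -0.0005 0 0 0'; python3 arc.py 30 576.2 -91.2
```

```text
time_s: 14.45
eef_pos: [551.8, -151.9, 224.5]
ee_rot: [1.0, 0.001, -0.002, -0.004]
ft_force: [-11.0, 2.5, 8.1]
finger_gap: 0.246
t 14.45 ang -111.88 R 65.37 z 224.5 yaw 0.14 Fr 1.8 Ft -11.1 Fz 8.1
0.0033 0.0008 -0.0005 0 0 0; 0.0066 0.0019 -0.0006 0 0 0; 0.0099 0.0027 -0.0006 0 0 0; 0.0132 0.0034 -0.0006 0 0 0; 0.0166 0.0039 -0.0006 0 0 0; 0.0199 0.0042 -0.0006 0 0 0; 0.0233 0.0044 -0.0007 0 0 0; 0.0268 0.0044 -0.0007 0 0 0; 0.0301 0.0042 -0.0007 0 0 0; 0.0335 0.0038 -0.0007 0 0 0
```

```bash
python3 -m crank '0.0033 0.0009 -0.0003 0 0 0; 0.0066 0.0019 -0.0005 -0.1 0 0; 0.0099 0.0027 -0.0005 -0.1 0 0; 0.0132 0.0034 -0.0005 -0.2 0.1 0; 0.0166 0.0039 -0.0005 -0.2 0.1 0; 0.0199 0.0042 -0.0005 -0.3 0.1 0; 0.0233 0.0044 -0.0005 -0.3 0.2 0; 0.0268 0.0044 -0.0005 -0.4 0.2 0; 0.0301 0.0042 -0.0005 -0.4 0.2 0; 0.0335 0.0038 -0.0005 -0.4 0.2 0'; python3 arc.py 30 576.2 -91.2
```

```text
time_s: 15.45
eef_pos: [583.7, -156.3, 224.6]
ee_rot: [1.0, 0.001, -0.003, -0.0]
ft_force: [-9.6, -2.3, 10.2]
finger_gap: 0.243
t 15.45 ang -83.46 R 65.49 z 224.6 yaw 0.09 Fr 1.2 Ft -9.8 Fz 10.2
0.0033 -0.0010 -0.0004 0 0 0; 0.0067 -0.0016 -0.0004 0 0 0; 0.0100 -0.0024 -0.0005 0 0 0; 0.0132 -0.0034 -0.0005 0 0 0; 0.0164 -0.0046 -0.0005 0 0 0; 0.0195 -0.0059 -0.0005 0 0 0; 0.0226 -0.0074 -0.0005 0 0 0; 0.0256 -0.0090 -0.0005 0 0 0; 0.0285 -0.0108 -0.0005 0 0 0; 0.0313 -0.0128 -0.0006 0 0 0
```

```bash
python3 -m crank '0.0033 -0.0009 -0.0003 0 0 0; 0.0067 -0.0016 -0.0005 0 0 0; 0.010 -0.0024 -0.0008 0 0.1 0; 0.0132 -0.0034 -0.001 0 0.1 0; 0.0164 -0.0046 -0.001 0 0.2 0; 0.0195 -0.0059 -0.001 0 0.2 0; 0.0226 -0.0074 -0.001 0 0.2 0; 0.0256 -0.009 -0.001 0 0.3 0; 0.0285 -0.0108 -0.001 0 0.3 0; 0.0313 -0.0128 -0.001 0 0.3 0'; python3 arc.py 30 576.2 -91.2
```

```text
time_s: 16.45
eef_pos: [613.3, -145.0, 225.0]
ee_rot: [1.0, -0.0, -0.002, 0.001]
ft_force: [-8.5, -6.1, 8.6]
finger_gap: 0.243
t 16.45 ang -55.43 R 65.39 z 225.0 yaw -0.01 Fr 0.2 Ft -10.5 Fz 8.6
0.0025 -0.0023 0.0000 0 0 0; 0.0052 -0.0045 0.0000 0 0 0; 0.0077 -0.0067 0.0000 0 0 0; 0.0101 -0.0092 -0.0000 0 0 0; 0.0124 -0.0117 -0.0000 0 0 0; 0.0145 -0.0143 -0.0000 0 0 0; 0.0165 -0.0171 -0.0000 0 0 0; 0.0184 -0.0199 -0.0000 0 0 0; 0.0201 -0.0229 -0.0001 0 0 0; 0.0216 -0.0259 -0.0001 0 0 0
```

```bash
python3 -m crank '0.0026 -0.0023 -0.0003 0 0 0; 0.0052 -0.0045 -0.0005 0 0 0; 0.0077 -0.0067 -0.0005 0 0.1 0; 0.0101 -0.0092 -0.0005 0 0.1 0; 0.0124 -0.0117 -0.0005 0 0.1 0; 0.0145 -0.0143 -0.0005 0 0.2 0; 0.0165 -0.0171 -0.0005 0 0.2 0; 0.0184 -0.0199 -0.0005 0 0.2 0; 0.0201 -0.0229 -0.0005 0 0.2 0; 0.0216 -0.0259 -0.0005 0 0.2 0'; python3 arc.py 30 576.2 -91.2
```

```text
time_s: 17.45
eef_pos: [633.9, -121.6, 225.3]
ee_rot: [1.0, -0.001, -0.001, 0.002]
ft_force: [-3.8, -9.5, 6.5]
finger_gap: 0.246
t 17.45 ang -27.76 R 65.21 z 225.3 yaw -0.13 Fr 1.1 Ft -10.1 Fz 6.5
0.0013 -0.0032 0.0003 0 0 0; 0.0027 -0.0063 0.0003 0 0 0; 0.0038 -0.0095 0.0003 0 0 0; 0.0048 -0.0127 0.0003 0 0 0; 0.0057 -0.0160 0.0003 0 0 0; 0.0063 -0.0194 0.0002 0 0 0; 0.0068 -0.0227 0.0002 0 0 0; 0.0071 -0.0261 0.0002 0 0 0; 0.0072 -0.0295 0.0002 0 0 0; 0.0072 -0.0329 0.0002 0 0 0
```

```bash
python3 -m crank '0.0014 -0.0032 0 0 0 0; 0.0027 -0.0063 0 0 0 0; 0.0038 -0.0095 0 0 0 0; 0.0048 -0.0127 0 0 0 0; 0.0057 -0.016 0 0 0 0; 0.0063 -0.0194 0 0 0 0; 0.0068 -0.0227 0 0 0 0; 0.0071 -0.0261 0 0 0 0; 0.0072 -0.0295 0 0 0 0; 0.0072 -0.0329 0 0 0 0'; python3 arc.py 30 576.2 -91.2
```

```text
time_s: 18.45
eef_pos: [641.2, -91.2, 225.4]
ee_rot: [1.0, -0.002, -0.001, 0.003]
ft_force: [3.6, -10.1, 4.6]
finger_gap: 0.243
t 18.45 ang -0.03 R 65.03 z 225.4 yaw -0.25 Fr 3.6 Ft -10.1 Fz 4.6
-0.0001 -0.0034 0.0003 0 0 0; -0.0004 -0.0068 0.0003 0 0 0; -0.0009 -0.0102 0.0003 0 0 0; -0.0015 -0.0135 0.0003 0 0 0; -0.0023 -0.0168 0.0002 0 0 0; -0.0033 -0.0201 0.0002 0 0 0; -0.0044 -0.0233 0.0002 0 0 0; -0.0057 -0.0264 0.0002 0 0 0; -0.0072 -0.0295 0.0002 0 0 0; -0.0089 -0.0325 0.0002 0 0 0
```

```bash
python3 -m crank '0.0001 -0.0034 0 0 0 0; -0.0002 -0.0068 0 0 0 0; -0.0007 -0.0102 0 0 0 0; -0.0013 -0.0135 0 0 0 0; -0.0021 -0.0168 0 0 0 0; -0.0031 -0.0201 0 0 0 0; -0.0042 -0.0234 0 0 0 0; -0.0055 -0.0266 0 0 0 0; -0.007 -0.0297 0 0 0 0; -0.0087 -0.0327 0 0 0 0'; python3 arc.py 30 576.3 -91.1
```

```text
time_s: 19.45
eef_pos: [633.4, -60.3, 225.4]
ee_rot: [1.0, -0.003, 0.0, 0.004]
ft_force: [6.9, -7.5, 0.9]
finger_gap: 0.247
t 19.45 ang 28.33 R 64.88 z 225.4 yaw -0.33 Fr 2.5 Ft -9.9 Fz 0.9
-0.0016 -0.0030 0.0004 0 0 0; -0.0035 -0.0059 0.0004 0 0 0; -0.0055 -0.0086 0.0003 0 0 0; -0.0076 -0.0112 0.0003 0 0 0; -0.0099 -0.0138 0.0003 0 0 0; -0.0123 -0.0162 0.0003 0 0 0; -0.0149 -0.0184 0.0002 0 0 0; -0.0175 -0.0206 0.0002 0 0 0; -0.0203 -0.0226 0.0002 0 0 0; -0.0231 -0.0244 0.0002 0 0 0
```

```bash
python3 -m crank '-0.0016 -0.003 0 0 0 0; -0.0035 -0.0059 0 0 0 0; -0.0055 -0.0086 0 0.1 0 0; -0.0076 -0.0113 0 0.1 0 0; -0.0099 -0.0139 0 0.2 0 0; -0.0123 -0.0163 0 0.2 0 0; -0.0149 -0.0186 0 0.3 0 0; -0.0175 -0.0208 0 0.3 0 0; -0.0203 -0.0228 0 0.3 0 0; -0.0231 -0.0246 0 0.3 0 0'; python3 arc.py 30 576.3 -91.1
```

```text
time_s: 20.45
eef_pos: [611.5, -36.6, 225.4]
ee_rot: [1.0, -0.003, 0.001, 0.002]
ft_force: [9.9, -4.1, -1.4]
finger_gap: 0.241
t 20.45 ang 57.19 R 64.91 z 225.4 yaw -0.37 Fr 1.9 Ft -10.5 Fz -1.4
-0.0029 -0.0018 0.0004 0 0 0; -0.0059 -0.0034 0.0004 0 0 0; -0.0090 -0.0049 0.0004 0 0 0; -0.0121 -0.0061 0.0004 0 0 0; -0.0153 -0.0072 0.0004 0 0 0; -0.0186 -0.0082 0.0004 0 0 0; -0.0219 -0.0089 0.0003 0 0 0; -0.0253 -0.0095 0.0003 0 0 0; -0.0287 -0.0099 0.0003 0 0 0; -0.0321 -0.0102 0.0003 0 0 0
```

```bash
python3 -m crank '-0.0029 -0.0018 0 0 0 0; -0.0059 -0.0034 0 0 0 0; -0.009 -0.0049 0 0 0 0; -0.0121 -0.0062 0 0.1 0 0; -0.0153 -0.0073 0 0.1 0 0; -0.0186 -0.0083 0 0.1 0 0; -0.0219 -0.0091 0 0.1 0 0; -0.0253 -0.0097 0 0.1 0 0; -0.0287 -0.0101 0 0.1 0 0; -0.0321 -0.0104 0 0.1 0 0'; python3 arc.py 30 576.3 -91.1
```

```text
time_s: 21.45
eef_pos: [580.5, -26.2, 225.6]
ee_rot: [1.0, -0.003, 0.003, 0.001]
ft_force: [9.8, -1.1, -2.4]
finger_gap: 0.238
t 21.45 ang 86.31 R 64.99 z 225.6 yaw -0.40 Fr -0.5 Ft -9.8 Fz -2.4
-0.0034 -0.0001 0.0005 0 0 0; -0.0068 -0.0001 0.0005 0 0 0; -0.0102 0.0002 0.0005 0 0 0; -0.0136 0.0006 0.0005 0 0 0; -0.0169 0.0012 0.0005 0 0 0; -0.0202 0.0020 0.0004 0 0 0; -0.0235 0.0030 0.0004 0 0 0; -0.0267 0.0041 0.0004 0 0 0; -0.0299 0.0054 0.0004 0 0 0; -0.0329 0.0068 0.0004 0 0 0
```

```bash
python3 -m crank '-0.0034 0 0 0 0 0; -0.0068 0 0 0 0 0; -0.0102 0.0002 0 0 0 0; -0.0136 0.0006 0 0 0 0; -0.0169 0.0012 0 0 -0.1 0; -0.0202 0.002 0 0 -0.1 0; -0.0235 0.003 0 0 -0.1 0; -0.0267 0.0041 0 0 -0.2 0; -0.0285 0.0048 0 0 -0.2 0; -0.0299 0.0054 0 0 -0.2 0'; python3 arc.py 17.5 576.0 -91.2
```

```text
time_s: 22.45
eef_pos: [551.6, -31.1, 225.6]
ee_rot: [1.0, -0.003, 0.002, 0.001]
ft_force: [10.2, 1.6, -2.9]
finger_gap: 0.245
t 22.45 ang 112.11 R 64.89 z 225.6 yaw -0.38 Fr -2.4 Ft -10.1 Fz -2.9
-0.0019 0.0007 0.0006 0 0 0; -0.0037 0.0015 0.0006 0 0 0; -0.0054 0.0024 0.0006 0 0 0; -0.0072 0.0034 0.0006 0 0 0; -0.0089 0.0044 0.0006 0 0 0; -0.0106 0.0054 0.0006 0 0 0; -0.0122 0.0065 0.0006 0 0 0; -0.0138 0.0077 0.0006 0 0 0; -0.0154 0.0089 0.0006 0 0 0; -0.0170 0.0102 0.0006 0 0 0
```

```bash
python3 -m crank '-0.0019 0.0007 0 0 0 0; -0.0037 0.0015 0 0 0 0; -0.0054 0.0024 0 0 0 0; -0.0072 0.0034 0 0 0 0; -0.0089 0.0044 0 0 0 0; -0.0106 0.0055 0 0 0 0; -0.0122 0.0066 0 0 0 0; -0.0138 0.0078 0 0 0 0; -0.0154 0.009 0 0 0 0; -0.017 0.0103 0 0 0 0'; python3 arc.py 3 576.0 -91.2
```

```text
time_s: 23.45
eef_pos: [535.4, -40.6, 225.6]
ee_rot: [1.0, -0.003, 0.003, 0.0]
ft_force: [9.9, 3.8, -4.1]
finger_gap: 0.238
t 23.45 ang 128.71 R 64.86 z 225.6 yaw -0.35 Fr -3.2 Ft -10.1 Fz -4.1
-0.0004 0.0001 0.0006 0 0 0; -0.0006 0.0003 0.0006 0 0 0; -0.0009 0.0005 0.0006 0 0 0; -0.0011 0.0008 0.0006 0 0 0; -0.0014 0.0010 0.0006 0 0 0; -0.0017 0.0012 0.0006 0 0 0; -0.0019 0.0014 0.0006 0 0 0; -0.0022 0.0016 0.0006 0 0 0; -0.0024 0.0019 0.0006 0 0 0; -0.0027 0.0021 0.0006 0 0 0
```

```bash
python3 -m crank '-0.0005 0.0003 0 0 0 0; -0.001 0.0007 0 0 0 0; -0.0014 0.001 0 0 0 0; -0.0018 0.0014 0 0 0 0; -0.0022 0.0017 0 0 0 0; -0.0025 0.002 0 0 0 0; -0.0026 0.0021 0 0 0 0; -0.0026 0.0021 0 0 0 0; -0.0026 0.0021 0 0 0 0; -0.0026 0.0021 0 0 0 0'; python3 arc.py 3 576.0 -91.2
```

```text
time_s: 24.45
eef_pos: [533.7, -41.8, 225.6]
ee_rot: [1.0, -0.003, 0.004, -0.0]
ft_force: [9.0, 4.3, -4.9]
finger_gap: 0.241
t 24.45 ang 130.57 R 64.98 z 225.6 yaw -0.31 Fr -2.6 Ft -9.6 Fz -4.9
-0.0003 0.0002 0.0006 0 0 0; -0.0005 0.0004 0.0006 0 0 0; -0.0008 0.0007 0.0006 0 0 0; -0.0010 0.0009 0.0006 0 0 0; -0.0013 0.0011 0.0006 0 0 0; -0.0015 0.0013 0.0006 0 0 0; -0.0018 0.0016 0.0006 0 0 0; -0.0020 0.0018 0.0006 0 0 0; -0.0023 0.0020 0.0006 0 0 0; -0.0025 0.0023 0.0006 0 0 0
```

At 130.6° under load, i.e. about one turn past the bite estimate. Relaxing, then letting go.

```bash
python3 -m crank '0 0 0 0 0 0; 0 0 0 0 0 0; 0 0 0 0 0 0; 0 0 0 0 0 0; 0 0 0 0 0 0; 0 0 0 0 0 0; 0 0 0 0 0 0; 0 0 0 0 0 0; 0 0 0 0 0 0; 0 0 0 0 0 0'; python3 -m crank '0 0 0 0 0 0; 0 0 0 0 0 0; 0 0 0 0 0 0; 0 0 0 0 0 0; 0 0 0 0 0 0; 0 0 0 0 0 0; 0 0 0 0 0 0; 0 0 0 0 0 0; 0 0 0 0 0 0; 0 0 0 0 0 0' 0.7; python3 arc.py 3 576.0 -91.2
python3 - <<'E'
from workcell import snapshot
import cv2
s=snapshot("wrist");cv2.imwrite("pics/e1.png",s["frame"][:,:,::-1])
E
```

```text
time_s: 25.45
eef_pos: [534.2, -41.4, 225.5]
ee_rot: [1.0, -0.003, 0.005, -0.001]
ft_force: [7.4, 2.0, -3.1]
finger_gap: 0.242
time_s: 26.45
eef_pos: [534.2, -41.4, 225.5]
ee_rot: [1.0, -0.003, 0.005, -0.001]
ft_force: [1.0, 0.4, -0.6]
finger_gap: 0.704
t 26.45 ang 129.98 R 64.99 z 225.5 yaw -0.29 Fr -0.4 Ft -1.0 Fz -0.6
-0.0003 0.0002 0.0005 0 0 0; -0.0005 0.0004 0.0005 0 0 0; -0.0008 0.0007 0.0005 0 0 0; -0.0010 0.0009 0.0005 0 0 0; -0.0013 0.0011 0.0005 0 0 0; -0.0015 0.0013 0.0005 0 0 0; -0.0018 0.0016 0.0005 0 0 0; -0.0020 0.0018 0.0005 0 0 0; -0.0023 0.0020 0.0005 0 0 0; -0.0025 0.0023 0.0005 0 0 0
```

View pics/e1.png

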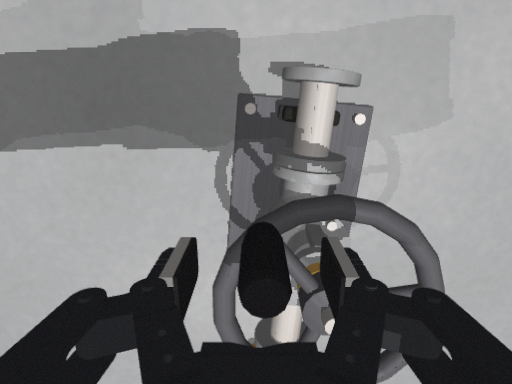

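The pads stand clear on both sides of the handle, which sits at about (265,270). Lifting straight up, then taking a check picture.

```bash
python3 -m crank '0 0 -0.005 0 0 0; 0 0 -0.015 0 0 0; 0 0 -0.03 0 0 0; 0 0 -0.045 0 0 0; 0 0 -0.06 0 0 0; 0 0 -0.08 0 0 0; 0 0 -0.1 0 0 0; 0 0 -0.115 0 0 0; 0 0 -0.125 0 0 0; 0 0 -0.13 0 0 0'
python3 - <<'E'
from workcell import snapshot
from h import *
import pickle
s=snapshot("wrist");f=s["frame"][:,:,::-1];cv2.imwrite("pics/f1.png",f);pickle.dump(s,open("w3.pkl","wb"))
a=np.clip(f[130:260,200:340].astype(float)*1.8,0,255).astype(np.uint8)
cv2.imwrite("pics/f2.png",cv2.resize(a,None,fx=4,fy=4,interpolation=cv2.INTER_CUBIC))
cv2.imwrite("pics/f3.png",snapshot("scene")["frame"][:,:,::-1])
print(proj(s,[576,-91.5,221]))
for d in (125,129,133):
    t=np.radians(d); print(d,proj(s,[576+65*np.cos(t),-91.5+65*np.sin(t),266]))
E
```

```text
time_s: 27.5
eef_pos: [533.2, -41.5, 356.8]
ee_rot: [1.0, -0.003, 0.005, -0.001]
ft_force: [-0.4, -0.5, -0.1]
finger_gap: 0.699
[302.9609138  228.57564201]
125 [265.78098259 189.67075343]
129 [261.12245109 193.06252995]
133 [256.75048681 196.73036601]
```

View pics/f2.png

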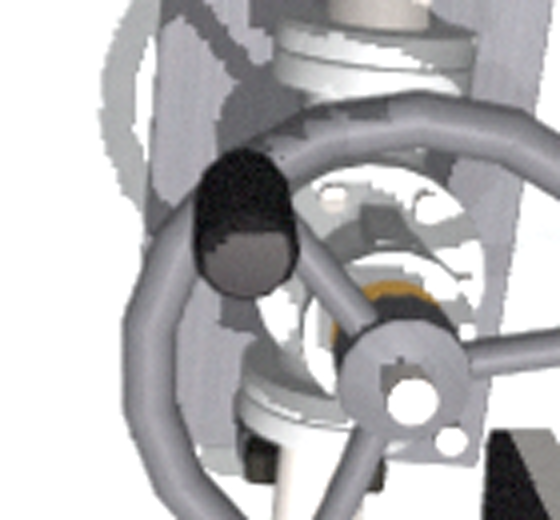

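View pics/f3.png

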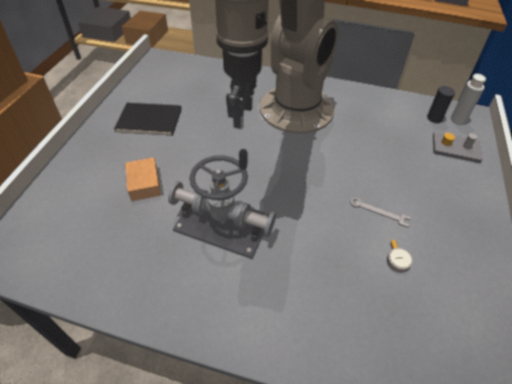

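```bash
python3 -c "
from workcell import order;print(order.close_job())"
```

```text
the job is handed in; nothing more can be done
None
```

I opened the valve by one full turn from the bite, to within about ±4°, then let go, lifted clear and handed the job in at about 27.5 s.

- **Bite:** starting with the handle at 60°, I took up the slack anticlockwise. The force at the handle jumped from about 1 N to about 10 N between 125.6° and 134.2°. I only get force readings at the ends of the 10° steps, so I placed the bite at 129.5° ± 4°.
- **Turn:** I carried the handle round one more turn to 130.6° measured under load, about 129.8° once the push had relaxed. I never turned it past that.
- **Forces:** at the end-of-call readings, the tangential force was 9.5 to 11 N while driving the stem. The radial force stayed under 4 N and the vertical force peaked at 10 N. That puts the sideways shove at roughly 1.1 mm.
- **Last checks:** the wrist camera puts the handle at about 129°, which agrees with the arm's reading. Nothing is touching the gripper (force about 0). By eye, the carton, spanner and gauge are where they were in the first scene picture.
- **Disagreement:** the heights I measured for the stem and handle tops came out 1 to 3 mm below the text's values. That is about what the camera calibration allows.

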